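# Clamp the flanged tube joint

### The job

Two small clamp stands are on the bench; on one of them the joint is complete: a second flanged end, with a brass nozzle on it, sits on the flange. On that stand, swing the open half of the clamp ring fully shut round the two flanges, and then swing the latch bolt across until it is fully home in the ring's fork. Leave the open ring of the other stand, where there is only a bare flange, as it is.

Things in the scene. Friction and masses are not known exactly. Their poses are not given: they have to be found in the camera images.
- stand: The stand with the complete joint (upper flange and brass nozzle), fixed to the bench: 96x96x10 mm base plate, steel tube, two 56 mm flanges meeting 90 mm above the bench; nozzle tip at 150 mm. Origin under the middle of the base plate, on the tube's axis, z up. The fixed half of the ring is on its +x side. The ring is 80 mm across, its top 100 mm above the bench.
- ring (a joint): Swinging half of that stand's ring, rad: 0 = fully shut against its stop, growing to at most 1.8 as it opens (counterclockwise seen from above) about a vertical hinge at x = 0, y = -40 mm in the stand's frame. Light friction (about 1 N at its post) keeps it where it is left; no spring.
- latch (a joint): Latch bolt of that stand, rad: 0 = fully home against its stop, lying along the stand's -x through the fork on the ring's free end; growing to at most 2.2 as it opens (clockwise seen from above) about a vertical pivot at x = 14, y = 50 mm in the stand's frame. Friction as the ring's; no spring.
- ring_post (a point): Grip post of the swinging half: upright round steel post, 12 mm across, its top 145 mm above the bench, free to be gripped or pushed over its upper 42 mm. The point is on its axis 128 mm above the bench, 65 mm from the hinge; with the ring shut it is at x = -58, y = -10 mm in the stand's frame.
- latch_post (a point): Grip post at the end of the latch bolt: upright round steel post, 12 mm across, its top 145 mm above the bench, free to be gripped or pushed over its upper 42 mm. The point is on its axis 128 mm above the bench, 46 mm from the latch pivot; with the latch home it is at x = -32, y = 50 mm in the stand's frame.
- spare_ring_post (a point): The same grip post on the open ring of the other stand, which has only the bare lower flange and no nozzle; to be left alone.

How it is judged:
On the way, in this order (a step that is already met when the one before it is completed fails the run):
1. the ring is swung shut round the flanges while the latch is still open (value of joint ring below 0.175 rad and value of joint latch above 0.7 rad), for 0.2 s.
2. the latch is swung home with the ring shut (value of joint each of ring, latch below 0.175 rad), for 0.2 s.
At the end, for the whole second after the job is handed in: On the stand with the nozzle the ring is shut and the latch home, each within 10 degrees of its stop and at rest; the other stand's ring has not been moved (its post within 20 mm of where it was) (all of step 2 and velocity of joint ring between -0.05 and 0.05 rad/s and velocity of joint latch between -0.05 and 0.05 rad/s and distance of spare_ring_post from where it was at the start of the episode below 0.02 m); the robot touches nothing.
It fails at once if the latch is swung home while the ring is still open (value of joint latch below 0.3 rad and value of joint ring above 0.3 rad).
It fails at once if the other stand's ring is moved (distance of spare_ring_post from where it was at the start of the episode above 0.02 m).
It also fails if it takes over 42 s, if anything falls off the work surface, if the arm or the gripper's body presses on something with over 40 N, if the wrist force passes 120 N, or if a joint passes its speed limit or range.

### The arm

A 6-joint arm with a two-finger parallel gripper is mounted at the origin on a cart in front of the work surface, level with it; the furniture and walls round the work are solid. World frame = base frame: x ahead of the robot, y to its left, z up, the work surface at z = 0. Lengths are in m, angles in rad, forces in N, time in s.
With the tool pointing down it reaches from about 0.25 to 0.775 m from the base axis. Payload 4 kg.
Tool frame: the origin (TCP) lies on the centre line of the jaws, within the pads' length; the fingertips stand 14 mm ahead of it and the grasp point (between the pads) lies 5 mm behind it (robot.tcp_to_tips is the distance from the TCP to the fingertips, in m); z points along the fingers, y is the line along which they close (so a half turn about z gives the same grasp; the last joint's range is limited). The gripper opens to 94 mm and grips with 3 to 60 N. Pads are 16 mm wide; open, the fingers measure 119 mm over their backs; the gripper's body (75 mm by 177 mm) begins 78 mm behind the grasp point.
Start: joints at [1.003, 0.087, 1.371, -0, 1.684, -0.103], TCP at [0.247, 0.492, 0.22] pointing down, gripper open.
Joint ranges: [-3.1, 3.1], [-0.76, 2.03], [0.27, 2.55], [-1.08, 4.22], [0.17, 2.65], [-2.57, 2.57]. Speed limits (rad/s): [2.79, 2.79, 3.14, 3.14, 3.14, 3.14].

### API

Orientations are given as [roll, pitch, yaw] about the fixed x, y, z axes, in that order (R = Rz(yaw) Ry(pitch) Rx(roll)).
In Python, from bench import robot gives the robot as it stands.
- The arm moves only by the tool carry_out, never from a script. Its argument "increments" is a list of rows, each a list of 3 entries, a list of its own where there are three numbers: the closure in counts, from 0 (fully open) to 255 (shut), then the shift along the tool's x, y, z in mm, then the turn about the tool's z in degrees. In form: [[fingers, [dx, dy, dz], twist], ...]. A call has 1 to 8 rows; each row shifts and turns the commanded pose from where the row before left it, along the tool's axes as they then stand; what a row does not reach is not made up. A row lasts 1/10 s, in which the tool goes at most 50 mm and 8.59 degrees, less where a joint would pass 70% of its speed; a pose out of reach is approached as far as the arm can. A call with a gripper value outside its range is refused whole. The fingers move at their own pace and stop on an object; the grip force is fixed at half the most. Time passes only in rows, so rows that do not move let the fingers close. It gives the time, the measured TCP pose, the force, the opening and the grip force at its end, in the units of the state.
- robot.get_obs(): the state, without advancing time (a new reading comes with each control period).
- robot.snapshot(name): name is "side" or "top" or "wrist"; returns the picture (480x640x3 uint8, blue, green, red); there is no depth.
- robot.get_calibration(name): a dict with "vfov" (degrees; the focal length in pixels is half the picture's height over the tangent of half this angle, whatever the lens; pixels are square), "cx", "cy" (the principal point, pixels), "T" (4x4, takes a point from camera to world coordinates). Camera axes: x right, y down, z forward; pixel columns grow to the right and rows downward; lengths in m; the calibration is good to about 2 mm. The wrist camera is an equidistant fisheye: a pixel r from the principal point sees the ray r / f radians off the axis. A picture is of the moment at which its call begins: read the wrist's pose just before it. get_calibration takes no time and is no camera call; for the wrist camera it gives the pose at the moment of the call.
- robot.close_job(): hands the job in; it is judged then, once.
The state is a dict: "time": time; "joint_positions": joint angles; "qvel": joint speeds; "joint_torque": joint torques, N m; "tool_pos": TCP position; "ee_rot": TCP orientation; "wrist_force": force on the tool from outside, world axes, zero at the start; "wrist_torque": the same for the moment, N m; "width": finger opening in m; "finger_force": force on a finger pad.
Only numpy, scipy, OpenCV 4.12 (cv2) and the standard library are available. Lean on these libraries where they do the work, as an engineer would, in place of code of your own. Each camera call takes 0.05 s, during which the arm holds its last target. There are 200 camera calls.

## Working session

There is one attempt and no reset: what is moved stays moved. The work goes in short steps, Python scripts to look and compute and a tool call to move; the robot and the scene stay as the last step left them, time stands still between calls to the robot, and variables do not carry over. Pictures are saved under pics/ and viewed, at most 10 in all, crops included, and the job is handed in when it is done.

Besides the shell and the picture viewer there is one more tool, called after "Call:" as name(argument=value, ...), one argument or row to a line, values as JSON. carry_out: Moves the arm, as the interface text tells. Its arguments: {"type":"object","properties":{"increments":{"type":"array","items":{"type":"array"}}},"required":["increments"]}

```bash
mkdir -p pics; python3 - <<'E'
from bench import robot
import cv2
o=robot.get_obs();print(o['time'],o['tool_pos'],o['ee_rot'],o['width'])
for n in("top","side"):
    cv2.imwrite(f"pics/{n}0.png",robot.snapshot(n));c=robot.get_calibration(n);print(n,c)
E
```

```text
0.0 [0.24626668 0.49121324 0.21830791] [-3.13941137e+00 -2.11001983e-04  2.67681558e+00] 0.09358449583096506
top {'vfov': 46.0866831930323, 'cx': 314.5654034167525, 'cy': 228.17098425358418, 'T': array([[ 0.0216081 , -0.99380773,  0.10899217,  0.47817773],
       [-0.99957111, -0.02363042, -0.01729719,  0.00189614],
       [ 0.01976561, -0.10857167, -0.9938921 ,  0.95569293],
       [ 0.        ,  0.        ,  0.        ,  1.        ]])}
side {'vfov': 50.944290636914516, 'cx': 323.44693916181893, 'cy': 237.49307350554022, 'T': array([[ 0.88561886, -0.24081672,  0.39709764,  0.17136268],
       [-0.46438116, -0.46917446,  0.75114943, -0.71903513],
       [ 0.00541873, -0.84963677, -0.5273405 ,  0.61974453],
       [ 0.        ,  0.        ,  0.        ,  1.        ]])}
```

View pics/top0.png

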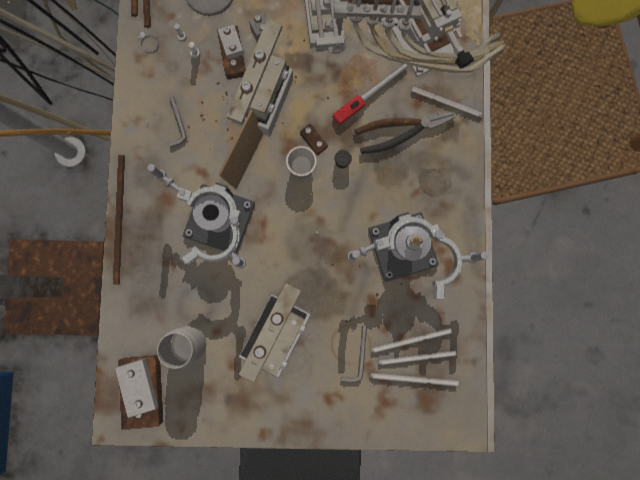

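View pics/side0.png

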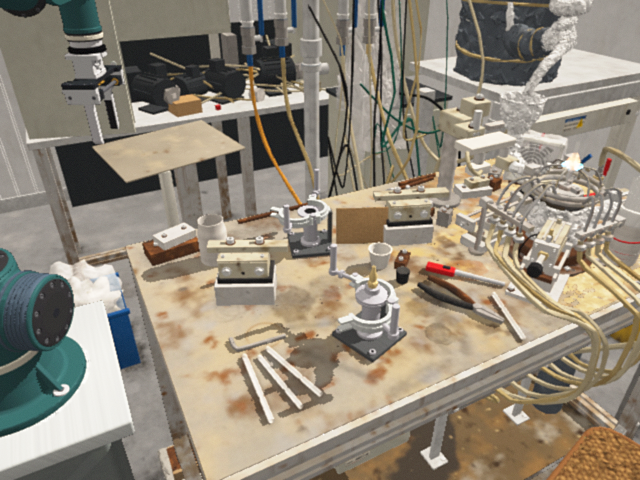

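The top view shows the nozzle stand at about (413,242), with posts near (353,255) and (480,257). The bare stand is at (212,212). I'll enlarge both views of the nozzle stand.

```bash
python3 - <<'E'
import cv2,numpy as np
a=cv2.imread("pics/top0.png")[195:310,335:495]; b=cv2.imread("pics/side0.png")[230:370,310:420]
cv2.imwrite("pics/topc.png",cv2.resize(a,None,fx=5,fy=5,interpolation=cv2.INTER_CUBIC))
cv2.imwrite("pics/sidec.png",cv2.resize(b,None,fx=4,fy=4,interpolation=cv2.INTER_CUBIC))
E
```

```text
(no output)
```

View pics/topc.png

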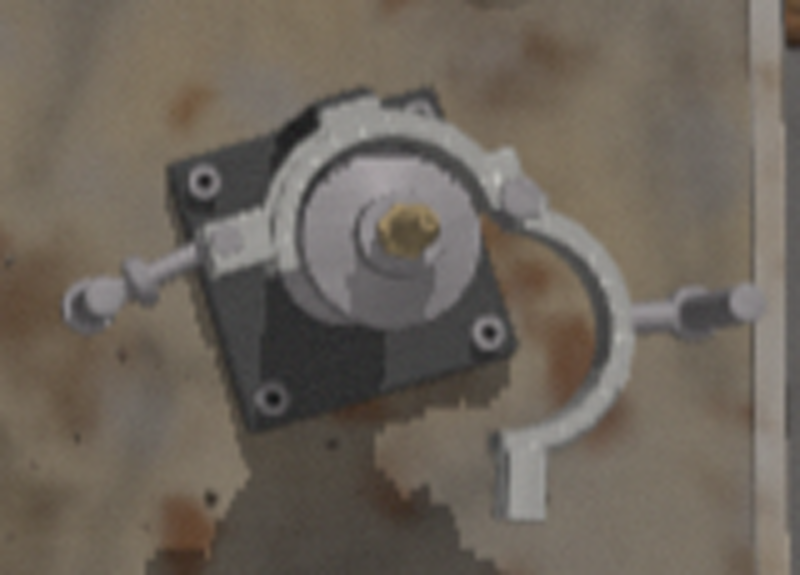

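View pics/sidec.png

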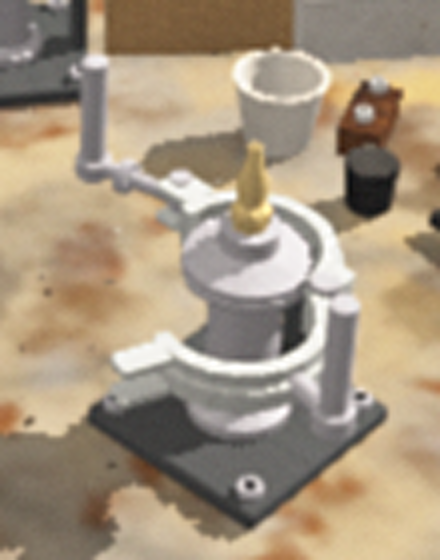

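Crop readings, converted to full top pixels:

| Point | Pixel |
|---|---|
| Hinge pin | (439,234) |
| Latch pivot | (380.6,243) |
| Ring post top | (484,255.4) |
| Latch post top | (356,254.5) |
| Nozzle tip | about (418,240) |

From the side crop:

| Point | Pixel |
|---|---|
| Ring post top | (395.5,306) |
| Latch post top | (334,245) |
| Nozzle tip | (373.5,266) |

```bash
cat > h.py <<'E'
from bench import robot
import numpy as np
def ray(n,u,v,c=None):
    c=c or robot.get_calibration(n); f=240/np.tan(np.radians(c['vfov']/2))
    T=np.array(c['T']); return T[:3,3],T[:3,:3]@np.array([(u-c['cx'])/f,(v-c['cy'])/f,1])
def at(n,u,v,z):
    o,d=ray(n,u,v); return (o+d*(z-o[2])/d[2])[:2]
E
python3 - <<'E'
from h import *
np.set_printoptions(precision=4,suppress=True)
P=dict(hinge=("top",439,234,.103),lp=("top",380.6,243,.103),rp=("top",484,255.4,.145),lpo=("top",356,254.5,.145),noz=("top",418,240,.15),
 rps=("side",395.5,306,.145),lps=("side",334,245,.145),nozs=("side",373.5,266,.15))
W={k:at(*v) for k,v in P.items()}
for k,v in W.items(): print(k,v)
# fit stand from hinge, lp, nozzle
S=np.array([[0,-.04],[.014,.05],[0,0]])
N=(W['noz']+W['nozs'])/2
D=np.array([W['hinge'],W['lp'],N])
s=S-S.mean(0);d=D-D.mean(0)
yaw=np.arctan2((s[:,0]*d[:,1]-s[:,1]*d[:,0]).sum(),(s*d).sum())
R=np.array([[np.cos(yaw),-np.sin(yaw)],[np.sin(yaw),np.cos(yaw)]]);t=D.mean(0)-R@S.mean(0)
print('yaw',np.degrees(yaw),t,'res',(D-(S@R.T+t))*1e3)
def ang(p,c): q=R.T@(p-t)-c; return np.hypot(*q),np.arctan2(q[1],q[0])
for k in('rp','rps'):
    r,a=ang(W[k],S[0]); a0=np.arctan2(.03,-.058); print(k,r,(a-a0)%(2*np.pi))
for k in('lpo','lps'):
    r,a=ang(W[k],S[1]); print(k,r,(np.pi-a)%(2*np.pi))
print('hinge',R@S[0]+t,'pivot',R@S[1]+t,'post shut',R@[-.058,-.01]+t,'latch home',R@[-.032,.05]+t)
E
```

```text
hinge [ 0.5673 -0.203 ]
lp [ 0.5514 -0.1138]
rp [ 0.5333 -0.2582]
lpo [ 0.5304 -0.0727]
noz [ 0.553  -0.1613]
rps [ 0.5344 -0.2599]
lps [ 0.5337 -0.0732]
nozs [ 0.5566 -0.1646]
yaw 18.839192014697275 [ 0.5545 -0.1646] res [[-0.1337 -0.5311]
 [-0.1707 -1.0604]
 [ 0.3045  1.5914]]
rp 0.06534905398620111 1.1703829082443518
rps 0.06630811874929851 1.1985740311650028
lpo 0.045284237084195364 1.4118916989778583
lps 0.04335594727852382 1.4746812539649303
hinge [ 0.5674 -0.2024] pivot [ 0.5516 -0.1127] post shut [ 0.5028 -0.1928] latch home [ 0.508  -0.1276]
```

Both views agree: stand at (0.5545, -0.1646), yaw 18.8°, ring about 1.18 rad open, latch about 1.43 rad open. The post radii come out close to the given 65 and 46 mm. I'll push each post with closed fingers along its arc, starting by moving above the point behind the ring post.

Call:
carry_out(
  increments=[
    [255, [-25.6, -22.6, 0], 0],
    [255, [-25.6, -22.6, 0], 0],
    [255, [-25.6, -22.6, 0], 0],
    [255, [-25.6, -22.6, 0], 0],
    [255, [-25.6, -22.6, 0], 0],
    [255, [-25.6, -22.6, 0], 0],
    [255, [-25.6, -22.6, 0], 0],
    [255, [-25.6, -22.6, 0], 0],
  ],
)

```text
time: 0.9
tool_pos: [0.3486, 0.2368, 0.219]
ee_rot: [-3.141, -0.0, 2.677]
wrist_force: [0.5, -0.0, -0.7]
width: 0.0334
finger_force: 0.0
```

Call:
carry_out(
  increments=[
    [255, [-25.6, -22.6, 0], 0],
    [255, [-25.6, -22.6, 0], 0],
    [255, [-25.6, -22.6, 0], 0],
    [255, [-25.6, -22.6, 0], 0],
    [255, [-25.6, -22.6, 0], 0],
    [255, [-25.6, -22.6, 0], 0],
    [255, [-25.6, -22.6, 0], 0],
    [255, [-25.6, -22.6, 0], 0],
  ],
)

```text
time: 1.7
tool_pos: [0.4506, -0.0165, 0.219]
ee_rot: [3.142, -0.001, 2.677]
wrist_force: [0.6, 0.5, 0.8]
width: 0.0005
finger_force: 0.0
```

Call:
carry_out(
  increments=[
    [255, [-25.6, -22.6, 0], 0],
    [255, [-25.6, -22.6, 0], 0],
    [255, [-25.6, -22.6, 0], 0],
    [255, [-25.6, -22.6, 0], 0],
    [255, [-25.6, -22.6, 0], 0],
    [255, [-25.6, -22.6, 0], 0],
    [255, [-25.6, -22.6, 0], 0],
    [255, [-25.6, -22.6, 0], 4.4],
  ],
)

```text
time: 2.5
tool_pos: [0.5528, -0.2698, 0.2186]
ee_rot: [3.141, -0.001, 2.598]
wrist_force: [-0.1, -0.3, -0.8]
width: -0.0001
finger_force: 0.0
```

Call:
carry_out(
  increments=[
    [255, [0, 0, 0], 0],
    [255, [0, 0, 0], 0],
  ],
)

```text
time: 2.7
tool_pos: [0.5523, -0.2687, 0.2182]
ee_rot: [3.141, -0.003, 2.6]
wrist_force: [1.0, 0.6, 0.4]
width: 0.0003
finger_force: 0.0
```

```bash
python3 - <<'E'
from bench import robot
import cv2
o=robot.get_obs();print(o['time'],o['tool_pos'],o['ee_rot'],o['joint_positions'],o['width'])
a=robot.snapshot("top")[170:290,335:495];b=robot.snapshot("side")[170:330,300:460]
cv2.imwrite("pics/c1.png",cv2.hconcat([cv2.resize(a,(480,360)),cv2.resize(b,(300,360))]))
E
```

```text
2.7 [ 0.55228265 -0.26872244  0.218207  ] [ 3.14104165e+00 -2.62303969e-03  2.59965013e+00] [-5.45426738e-01  2.33231133e-01  1.20666725e+00  5.46726240e-04
  1.70431920e+00 -1.57420774e+00] 0.0002792689715419094
```

View pics/c1.png

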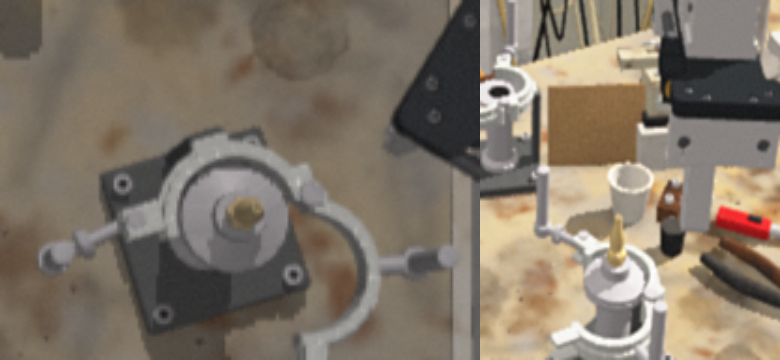

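The gripper is right of the ring post: its fingertips sit at about side pixel (415,272), clear of the stand. In the top view the body covers the upper right corner. I'll check by projecting the fingertip position into both views.

```bash
python3 - <<'E'
from h import *
import cv2
for n in("top","side"):
    c=robot.get_calibration(n);f=240/np.tan(np.radians(c['vfov']/2));T=np.linalg.inv(c['T'])
    for p in([.5523,-.2687,.204],[.534,-.2585,.145],[.5523,-.2687,.33]):
        q=T@np.array(p+[1]);print(n,p,f*q[0]/q[2]+c['cx'],f*q[1]/q[2]+c['cy'])
cv2.imwrite("pics/c2.png",cv2.resize(robot.snapshot("top")[150:310,360:570],None,fx=3,fy=3))
E
```

```text
top [0.5523, -0.2687, 0.204] 505.5612943975658 238.82147591514206
top [0.534, -0.2585, 0.145] 484.22320845878136 254.91553418800794
top [0.5523, -0.2687, 0.33] 545.464285408936 228.76090228848133
side [0.5523, -0.2687, 0.204] 412.9976249162017 273.18248606791747
side [0.534, -0.2585, 0.145] 394.715508355915 305.52076869095845
side [0.5523, -0.2687, 0.33] 422.79654229134894 192.90844333104428
```

View pics/c2.png

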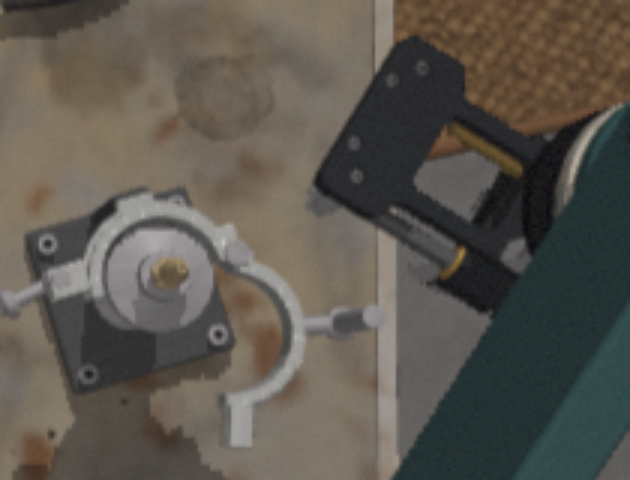

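The side projection (413,273) matches the fingertip I saw. Next I'll descend 86 mm beside the post and compute the arc rows.

Call:
carry_out(
  increments=[
    [255, [0, 0, 30], 0],
    [255, [0, 0, 30], 0],
    [255, [0, 0, 26], 0],
    [255, [0, 0, 0], 0],
    [255, [0, 0, 0], 0],
  ],
)

```text
time: 3.35
tool_pos: [0.5526, -0.2677, 0.1341]
ee_rot: [3.141, -0.0, 2.601]
wrist_force: [1.3, -0.3, -0.5]
width: 0.0007
finger_force: 0.0
```

```bash
cat > arc.py <<'E'
from h import *
def rows(c,r,phis,sgn,face,off,pos,yaw):
    """phis world angles of post (rad); sgn=+1 ccw; face=+1 push with tool +x, -1 with -x"""
    p=np.array(pos[:2])
    for ph in phis:
        da=ph+sgn*np.pi/2; d=np.array([np.cos(da),np.sin(da)])
        q=c+r*np.array([np.cos(ph),np.sin(ph)])-d*off
        ty=da if face>0 else da-np.pi
        v=q-p; x=v@[np.cos(yaw),np.sin(yaw)]; y=v@[np.sin(yaw),-np.cos(yaw)]
        tw=np.degrees((yaw-ty+np.pi)%(2*np.pi)-np.pi)
        print("[255, [%.1f, %.1f, 0], %.1f],"%(x*1e3,y*1e3,tw),np.round(q,4))
        p=q;yaw=ty
E
python3 - <<'E'
from arc import *
o=robot.get_obs();print(o['time'],o['tool_pos'],o['ee_rot'][2],o['wrist_force'])
th=np.r_[1.18,np.linspace(1.18,.03,13)[1:]]
rows(np.array([.5674,-.2024]),.065,np.radians(171.5)+th,-1,1,.014,o['tool_pos'],o['ee_rot'][2])
E
```

```text
3.35 [ 0.552583   -0.26771169  0.13411262] 2.6011885668680703 [ 1.26182847 -0.29110175 -0.47277608]
[255, [6.8, -1.4, 0], -0.1], [ 0.546  -0.2654]
[255, [6.3, -1.0, 0], 5.5], [ 0.5401 -0.263 ]
[255, [6.3, -1.0, 0], 5.5], [ 0.5344 -0.2601]
[255, [6.3, -1.0, 0], 5.5], [ 0.5291 -0.2567]
[255, [6.3, -1.0, 0], 5.5], [ 0.524  -0.2528]
[255, [6.3, -1.0, 0], 5.5], [ 0.5194 -0.2484]
[255, [6.3, -1.0, 0], 5.5], [ 0.5152 -0.2436]
[255, [6.3, -1.0, 0], 5.5], [ 0.5115 -0.2384]
[255, [6.3, -1.0, 0], 5.5], [ 0.5083 -0.2329]
[255, [6.3, -1.0, 0], 5.5], [ 0.5057 -0.2271]
[255, [6.3, -1.0, 0], 5.5], [ 0.5036 -0.2211]
[255, [6.3, -1.0, 0], 5.5], [ 0.5021 -0.2149]
[255, [6.3, -1.0, 0], 5.5], [ 0.5012 -0.2086]
```

Call:
carry_out(
  increments=[
    [255, [6.8, -1.4, 0], 0],
    [255, [6.3, -1.0, 0], 5.5],
    [255, [6.3, -1.0, 0], 5.5],
    [255, [6.3, -1.0, 0], 5.5],
    [255, [6.3, -1.0, 0], 5.5],
    [255, [6.3, -1.0, 0], 5.5],
    [255, [6.3, -1.0, 0], 5.5],
  ],
)

```text
time: 4.05
tool_pos: [0.516, -0.245, 0.1361]
ee_rot: [3.14, 0.005, 2.02]
wrist_force: [0.9, -1.3, 0.3]
width: 0.0008
finger_force: 0.7
```

Call:
carry_out(
  increments=[
    [255, [6.3, -1.0, 0], 5.5],
    [255, [6.3, -1.0, 0], 5.5],
    [255, [6.3, -1.0, 0], 5.5],
    [255, [6.3, -1.0, 0], 5.5],
    [255, [0, 0, 0], 0],
  ],
)

```text
time: 4.55
tool_pos: [0.5045, -0.2215, 0.136]
ee_rot: [3.138, 0.002, 1.641]
wrist_force: [0.5, -0.8, -0.3]
width: 0.0005
finger_force: 0.0
```

```bash
python3 - <<'E'
from arc import *
import cv2
o=robot.get_obs();print(o['time'],o['tool_pos'],o['ee_rot'][2],o['wrist_force'])
rows(np.array([.5674,-.2024]),.065,np.radians(171.5)+np.array([.12,.03]),-1,1,.014,o['tool_pos'],o['ee_rot'][2])
a=robot.snapshot("top")[180:300,330:490];b=robot.snapshot("side")[230:350,310:430]
cv2.imwrite("pics/c3.png",cv2.hconcat([cv2.resize(a,(440,330)),cv2.resize(b,(330,330))]))
E
```

```text
4.55 [ 0.50445771 -0.22153076  0.13596709] 1.6408501434647815 [ 0.47479412 -0.83717077 -0.25928571]
[255, [7.1, -1.9, 0], 5.6], [ 0.502  -0.2146]
[255, [5.9, -1.0, 0], 5.2], [ 0.5012 -0.2086]
```

View pics/c3.png

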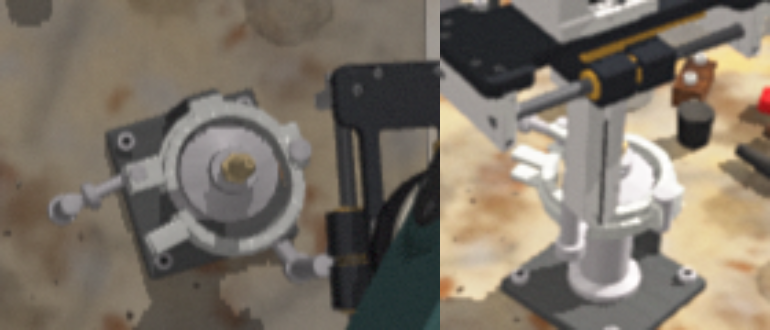

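The ring is following and nearly shut: its fork is at about (170,235) in the top crop, close to the latch side, with the finger behind the post. I'll finish in small steps and watch the force.

Call:
carry_out(
  increments=[
    [255, [7, -1.5, 0], 5.5],
    [255, [3, -0.5, 0], 2.5],
    [255, [0, 0, 0], 0],
  ],
)

```text
time: 4.95
tool_pos: [0.5021, -0.2119, 0.1345]
ee_rot: [3.14, 0.001, 1.502]
wrist_force: [0.5, 0.3, -0.3]
width: 0.0004
finger_force: 0.0
```

Call:
carry_out(
  increments=[
    [255, [2, 0, 0], 1],
    [255, [1, 0, 0], 1],
    [255, [0, 0, 0], 0],
  ],
)

```text
time: 5.25
tool_pos: [0.5019, -0.2088, 0.1336]
ee_rot: [3.141, 0.0, 1.466]
wrist_force: [-0.4, -1.2, 1.3]
width: 0.0
finger_force: 0.5
```

Call:
carry_out(
  increments=[
    [255, [1, 0, 0], 0],
    [255, [0.5, 0, 0], 0],
    [255, [0, 0, 0], 0],
  ],
)

```text
time: 5.55
tool_pos: [0.502, -0.2085, 0.1336]
ee_rot: [3.141, 0.003, 1.465]
wrist_force: [-0.7, -4.8, 1.0]
width: 0.0006
finger_force: 2.5
```

Call:
carry_out(
  increments=[
    [255, [1.5, 0, 0], 0],
    [255, [0, 0, 0], 0],
    [255, [0, 0, 0], 0],
  ],
)

```text
time: 5.85
tool_pos: [0.502, -0.2084, 0.1337]
ee_rot: [3.141, 0.005, 1.464]
wrist_force: [-1.2, -7.8, 0.1]
width: 0.0004
finger_force: 4.0
```

The force rises to 8 N while the tool stays put, so the ring is against its stop. Backing off and lifting.

Call:
carry_out(
  increments=[
    [255, [-8, 0, 0], 0],
    [255, [-10, 0, 0], 0],
    [255, [0, 0, -35], 0],
    [255, [0, 0, -35], 0],
    [255, [0, 0, 0], 0],
  ],
)

```text
time: 6.35
tool_pos: [0.5027, -0.2248, 0.2093]
ee_rot: [3.132, 0.003, 1.466]
wrist_force: [1.2, 0.1, 1.4]
width: 0.0008
finger_force: 0.0
```

```bash
python3 - <<'E'
from arc import *
import cv2
o=robot.get_obs();print(o['time'],o['tool_pos'],o['ee_rot'][2],o['wrist_force'])
c=np.array([.5516,-.1127]);h=np.radians(198.8)
print('approach');rows(c,.046,[h-1.43],1,-1,.022,o['tool_pos'],o['ee_rot'][2])
print('arc');rows(c,.046,h-np.r_[1.43,1.43,np.linspace(1.43,.03,13)[1:]],1,-1,.014,o['tool_pos'],o['ee_rot'][2])
E
```

```text
6.35 [ 0.50266337 -0.224846    0.20929905] 1.4656691585935506 [1.16585082 0.08878085 1.35480681]
approach
[255, [167.2, 30.4, 0], 57.1], [ 0.5504 -0.0617]
arc
[255, [162.9, 23.7, 0], 57.1], [ 0.5433 -0.0653]
[255, [0.0, 0.0, 0], 0.0], [ 0.5433 -0.0653]
[255, [-5.4, -1.3, 0], -6.7], [ 0.5378 -0.0666]
[255, [-5.4, -1.3, 0], -6.7], [ 0.5326 -0.0685]
[255, [-5.4, -1.3, 0], -6.7], [ 0.5276 -0.0711]
[255, [-5.4, -1.3, 0], -6.7], [ 0.5229 -0.0741]
[255, [-5.4, -1.3, 0], -6.7], [ 0.5186 -0.0777]
[255, [-5.4, -1.3, 0], -6.7], [ 0.5147 -0.0818]
[255, [-5.4, -1.3, 0], -6.7], [ 0.5114 -0.0863]
[255, [-5.4, -1.3, 0], -6.7], [ 0.5086 -0.0912]
[255, [-5.4, -1.3, 0], -6.7], [ 0.5064 -0.0963]
[255, [-5.4, -1.3, 0], -6.7], [ 0.5048 -0.1017]
[255, [-5.4, -1.3, 0], -6.7], [ 0.5038 -0.1072]
[255, [-5.4, -1.3, 0], -6.7], [ 0.5035 -0.1128]
```

Call:
carry_out(
  increments=[
    [255, [33.4, 6.1, 0], 0],
    [255, [33.4, 6.1, 0], 0],
    [255, [33.4, 6.1, 0], 0],
    [255, [33.5, 6.1, 0], 0],
    [255, [33.5, 6, 0], 0],
    [255, [0, 0, 0], 8.2],
    [255, [0, 0, 0], 8.2],
    [255, [0, 0, 0], 8.2],
  ],
)

```text
time: 7.15
tool_pos: [0.5477, -0.0597, 0.2021]
ee_rot: [-3.139, -0.0, 1.032]
wrist_force: [0.2, 0.3, 0.2]
width: 0.0003
finger_force: 0.0
```

Call:
carry_out(
  increments=[
    [255, [0, 0, 0], 8.2],
    [255, [0, 0, 0], 8.2],
    [255, [0, 0, 0], 8.2],
    [255, [0, 0, 0], 8],
    [255, [0, 0, 0], 0],
    [255, [0, 0, 0], 0],
  ],
)

```text
time: 7.75
tool_pos: [0.5478, -0.0604, 0.2026]
ee_rot: [-3.14, 0.001, 0.47]
wrist_force: [0.1, 0.8, -0.0]
width: 0.0006
finger_force: 0.0
```

```bash
python3 - <<'E'
from arc import *
import cv2
o=robot.get_obs();print(o['time'],o['tool_pos'],o['ee_rot'],o['wrist_force'])
a=robot.snapshot("top")[180:300,330:490];b=robot.snapshot("side")[200:340,290:430]
cv2.imwrite("pics/c4.png",cv2.hconcat([cv2.resize(a,(440,330)),cv2.resize(b,(330,330))]))
E
```

```text
7.75 [ 0.54778817 -0.06038502  0.20259311] [-3.14007170e+00  8.27519188e-04  4.70183996e-01] [ 0.14094798  0.81064217 -0.00387015]
```

View pics/c4.png

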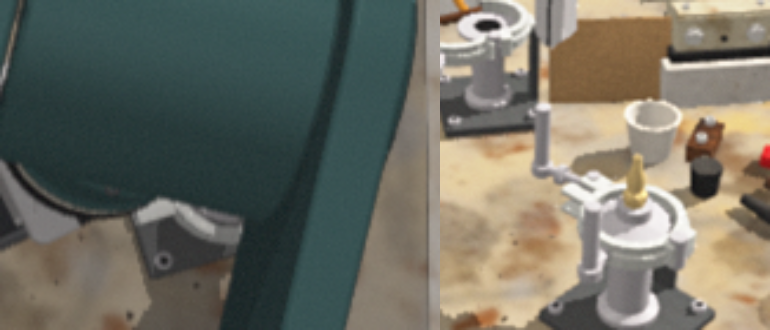

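The ring is shut, with its post at about (592,240) in the side crop, and the latch is still open with its post at about (540,130). Descending beside the latch post.

Call:
carry_out(
  increments=[
    [255, [2, 0, 0], 0],
    [255, [0, 0, 25], 0],
    [255, [0, 0, 25], 0],
    [255, [0, 0, 18], 0],
    [255, [0, 0, 0], 0],
    [255, [0, 0, 0], 0],
  ],
)

```text
time: 8.45
tool_pos: [0.55, -0.0595, 0.1357]
ee_rot: [-3.141, 0.0, 0.468]
wrist_force: [0.4, 0.7, 0.6]
width: 0.0005
finger_force: 0.0
```

```bash
python3 - <<'E'
from arc import *
o=robot.get_obs();print(o['time'],o['tool_pos'],o['ee_rot'][2],o['wrist_force'])
c=np.array([.5516,-.1127]);h=np.radians(198.8)
rows(c,.046,h-np.r_[1.43,np.linspace(1.43,.12,12)[1:]],1,-1,.014,o['tool_pos'],o['ee_rot'][2])
E
```

```text
8.45 [ 0.54997848 -0.05954034  0.13569102] 0.4677647161483398 [0.40034695 0.7422452  0.62196931]
[255, [-8.6, 2.2, 0], -0.1], [ 0.5433 -0.0653]
[255, [-5.6, -1.3, 0], -6.8], [ 0.5377 -0.0667]
[255, [-5.6, -1.3, 0], -6.8], [ 0.5324 -0.0686]
[255, [-5.6, -1.3, 0], -6.8], [ 0.5273 -0.0712]
[255, [-5.6, -1.3, 0], -6.8], [ 0.5225 -0.0744]
[255, [-5.6, -1.3, 0], -6.8], [ 0.5182 -0.0781]
[255, [-5.6, -1.3, 0], -6.8], [ 0.5143 -0.0824]
[255, [-5.6, -1.3, 0], -6.8], [ 0.511 -0.087]
[255, [-5.6, -1.3, 0], -6.8], [ 0.5082 -0.092 ]
[255, [-5.6, -1.3, 0], -6.8], [ 0.506  -0.0973]
[255, [-5.6, -1.3, 0], -6.8], [ 0.5045 -0.1028]
[255, [-5.6, -1.3, 0], -6.8], [ 0.5037 -0.1085]
```

Call:
carry_out(
  increments=[
    [255, [-8.6, 2.2, 0], 0],
    [255, [-5.6, -1.3, 0], -6.8],
    [255, [-5.6, -1.3, 0], -6.8],
    [255, [-5.6, -1.3, 0], -6.8],
    [255, [-5.6, -1.3, 0], -6.8],
    [255, [-5.6, -1.3, 0], -6.8],
    [255, [-5.6, -1.3, 0], -6.8],
  ],
)

```text
time: 9.15
tool_pos: [0.5148, -0.0829, 0.1373]
ee_rot: [3.138, -0.002, 1.185]
wrist_force: [1.5, 1.1, -0.5]
width: 0.0004
finger_force: 0.8
```

Call:
carry_out(
  increments=[
    [255, [-5.6, -1.3, 0], -6.8],
    [255, [-5.6, -1.3, 0], -6.8],
    [255, [-5.6, -1.3, 0], -6.8],
    [255, [-5.6, -1.3, 0], -6.8],
    [255, [0, 0, 0], 0],
  ],
)

```text
time: 9.65
tool_pos: [0.5048, -0.1042, 0.1372]
ee_rot: [3.139, 0.001, 1.653]
wrist_force: [0.8, -0.4, 0.1]
width: 0.0004
finger_force: 0.0
```

```bash
python3 - <<'E'
from arc import *
import cv2
o=robot.get_obs();print(o['time'],o['tool_pos'],o['ee_rot'][2],o['wrist_force'])
c=np.array([.5516,-.1127]);h=np.radians(198.8)
rows(c,.046,h-np.array([.12,.03]),1,-1,.014,o['tool_pos'],o['ee_rot'][2])
b=robot.snapshot("side")[220:340,310:430]
cv2.imwrite("pics/c5.png",cv2.resize(b,(400,400)))
E
```

```text
9.65 [ 0.50479884 -0.10415106  0.13716955] 1.6530265054548308 [ 0.7614701  -0.4409822   0.12588511]
[255, [-4.3, -1.5, 0], -7.2], [ 0.5037 -0.1085]
[255, [-4.2, -1.1, 0], -5.2], [ 0.5035 -0.1128]
```

View pics/c5.png

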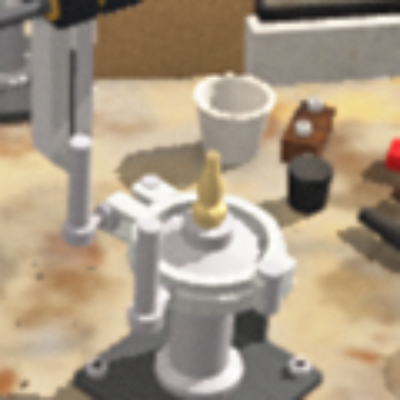

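The latch is following: its post is at about (80,140) with the finger right behind it, and the bolt is nearly in the fork. Finishing in small steps.

Call:
carry_out(
  increments=[
    [255, [-4.3, -1.5, 0], -7],
    [255, [-3, -0.8, 0], -4],
    [255, [0, 0, 0], 0],
  ],
)

```text
time: 10.0
tool_pos: [0.5034, -0.111, 0.1365]
ee_rot: [3.14, 0.001, 1.844]
wrist_force: [0.0, 0.3, -0.4]
width: 0.0004
finger_force: 0.1
```

Call:
carry_out(
  increments=[
    [255, [-2, 0, 0], -1],
    [255, [-1, 0, 0], 0],
    [255, [0, 0, 0], 0],
  ],
)

```text
time: 10.3
tool_pos: [0.5041, -0.1137, 0.1356]
ee_rot: [3.141, 0.0, 1.863]
wrist_force: [0.3, 1.1, -0.2]
width: 0.0005
finger_force: 0.4
```

Call:
carry_out(
  increments=[
    [255, [-1.5, 0, 0], 0],
    [255, [0, 0, 0], 0],
    [255, [0, 0, 0], 0],
  ],
)

```text
time: 10.6
tool_pos: [0.5042, -0.1141, 0.1355]
ee_rot: [3.141, -0.002, 1.864]
wrist_force: [-1.3, 4.8, 2.6]
width: 0.0007
finger_force: 2.5
```

Call:
carry_out(
  increments=[
    [255, [-1.5, 0, 0], 0],
    [255, [0, 0, 0], 0],
    [255, [0, 0, 0], 0],
  ],
)

```text
time: 10.9
tool_pos: [0.5042, -0.1143, 0.1355]
ee_rot: [-3.141, -0.005, 1.864]
wrist_force: [-2.5, 7.7, 4.3]
width: 0.0005
finger_force: 4.0
```

Call:
carry_out(
  increments=[
    [255, [8, 0, 0], 0],
    [255, [12, 0, 0], 0],
    [255, [0, 0, -35], 0],
    [255, [0, 0, -35], 0],
    [255, [40, 0, 0], 0],
    [255, [40, 0, 0], 0],
    [255, [40, 0, 0], 0],
    [255, [0, 0, 0], 0],
  ],
)

```text
time: 11.7
tool_pos: [0.4631, 0.0209, 0.2058]
ee_rot: [3.141, -0.0, 1.869]
wrist_force: [-0.4, -1.0, -0.5]
width: 0.0004
finger_force: 0.0
```

Call:
carry_out(
  increments=[
    [255, [0, -45, 0], 0],
    [255, [0, -45, 0], 0],
    [255, [0, -45, 0], 0],
    [255, [0, 0, 0], 0],
    [255, [0, 0, 0], 0],
  ],
)

```text
time: 12.2
tool_pos: [0.3352, -0.0222, 0.2058]
ee_rot: [3.139, 0.002, 1.862]
wrist_force: [0.4, -0.6, -0.7]
width: 0.0004
finger_force: 0.0
```

```bash
python3 - <<'E'
from arc import *
import cv2
o=robot.get_obs();print(o['time'],o['tool_pos'],o['ee_rot'][2],o['wrist_force'])
a=robot.snapshot("top")[180:300,330:490];b=robot.snapshot("side")[220:340,310:430]
cv2.imwrite("pics/c6.png",cv2.hconcat([cv2.resize(a,(440,330)),cv2.resize(b,(330,330))]))
E
```

```text
12.2 [ 0.33519578 -0.0221567   0.20582261] 1.8616687792915005 [ 0.4076944  -0.61792557 -0.71630114]
```

View pics/c6.png

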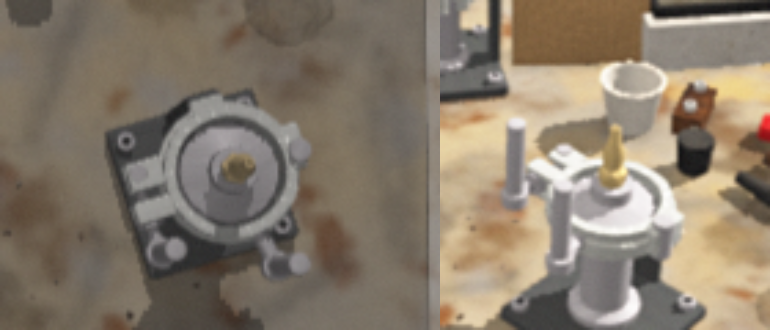

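The ring is closed, with its post top at (300,263) in the top crop. The latch lies through the fork, with its post top at (175,250), and the arm is clear. Handing in.

```bash
python3 -c "
from bench import robot
print(robot.close_job())"
```

```text
the job is handed in; nothing more can be done
None
```

I handed the job in at about 12 s: the nozzle stand's ring is shut and its latch is home in the fork, each pressed against its stop at about 8 N. The arm is clear and never went near the other stand's ring at its height; the hand-in returned no verdict.

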